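# Slide the round and square blanks into their feed trays

## Task

Sort the three loose wooden blanks on the bench: slide the two round ones into the grey tray with the round sample on its back ledge, and the square one into the tray with the square sample. Keep them flat on the bench as you push them, without lifting or tipping them, and leave all three lying still, each wholly inside its tray with nothing sticking out of its open front. Work round the tin, the jar and everything else on the bench and leave them where they are.

Things in the scene. Friction and masses are not known exactly. Their poses are not given: they have to be found in the camera images.
- disc1: loose round blank of pale wood, a plain disc 96 mm across and 28 mm thick, about 0.13 kg, too wide to grasp; lies flat on the bench; origin at the centre of its underside, z along its axis
- disc2: loose round blank of pale wood, a plain disc 96 mm across and 28 mm thick, about 0.13 kg, too wide to grasp; lies flat on the bench; origin at the centre of its underside, z along its axis
- square1: loose square blank of pale wood, 90 x 90 mm and 28 mm thick, about 0.14 kg, too wide to grasp safely; lies flat on the bench; origin at the centre of its underside, x and y square to its edges, z up
- round_tray: Tray for round blanks: grey sheet, fixed, open towards the robot and above, no sill. Origin on the bench, mid-mouth; x points into the tray: mouth x = 0, back wall 0.140, side walls y = -0.125 and 0.125 (inner faces); walls 6 mm thick, 40 mm high. Known by the ROUND wooden sample (72 mm across) fixed on the dark ledge (80 mm deep, 40 mm high) behind it.
- square_tray: Tray for square blanks: grey sheet, fixed, open towards the robot and above, no sill. Origin on the bench, mid-mouth; x points into the tray: mouth x = 0, back wall 0.140, side walls y = -0.125 and 0.125 (inner faces); walls 6 mm thick, 40 mm high. Known by the SQUARE wooden sample (68 mm wide) fixed on the dark ledge (80 mm deep, 40 mm high) behind it.
- square1_corner0 (a point): the +x +y corner of square1, at half its thickness (14 mm up)
- square1_corner1 (a point): the -x +y corner of square1, at half its thickness (14 mm up)
- square1_corner2 (a point): the -x -y corner of square1, at half its thickness (14 mm up)
- square1_corner3 (a point): the +x -y corner of square1, at half its thickness (14 mm up)
- tin: steel tin, upright, 68 mm across and 75 mm high, 0.45 kg, standing among the blanks. Bystander, loose, not to be moved. Origin at the centre of its underside.
- jar: amber glass jar with dark cap, upright, 64 mm across and 82 mm high, 0.4 kg, standing among the blanks. Bystander, loose, not to be moved. Origin at the centre of its underside.
- tape: yellow tape measure, 70 x 65 mm and 36 mm high with a 12 mm steel tongue at its +x end, at the left of the bench. Bystander, loose, not to be moved. Origin at the centre of its underside.
- sander: grey and cork sanding block, 110 x 65 mm and 30 mm high, at the near right of the bench. Bystander, loose, not to be moved. Origin at the centre of its underside.
- glue: white glue bottle with orange cap, upright, 60 mm across and 150 mm high, left of the trays. Bystander, loose, not to be moved. Origin at the centre of its underside.
- hammer: hammer lying along its x axis, 280 mm long, at the right. Bystander, loose, not to be moved. Origin under it, about the middle of its length.
Things that resemble listed ones, but are neither listed nor needed, are in the scene too. What is shaped like the disc1 but purple is not meant. What is shaped like the square1 but turquoise is not meant.

How it is judged:
By the outcome, as a careful person would: the job done as asked, in the order asked, and still so for the second after the job is handed in, with the robot touching nothing.
It also fails if it takes over 72 s, if anything falls off the work surface, if the arm or the gripper's body presses on something with over 40 N, if the wrist force passes 120 N, or if a joint passes its speed limit or range.

## Robot

A 7-joint arm with a two-finger parallel gripper is mounted at the origin on the work surface. World frame = base frame: x ahead of the robot, y to its left, z up, the work surface at z = 0. Lengths are in m, angles in rad, forces in N, time in s.
With the tool pointing down it reaches from about 0.35 to 0.9 m from the base axis. Payload 8.1 kg.
Tool frame: the origin (TCP) lies at the very end of the fingers, on their centre line; the grasp point (between the pads) lies 19 mm behind it; z points along the fingers, y is the line along which they close (so a half turn about z gives the same grasp; the last joint's range is limited). The gripper opens to 92 mm and grips with 3 to 60 N. Pads are 19 mm wide; open, the fingers measure 130 mm over their backs; the gripper's body (75 mm by 190 mm) begins 47 mm behind the grasp point.
Start: joints at [1.233, 0.434, 0.025, 1.573, -0.012, 1.134, -0.075], TCP at [0.145, -0.608, 0.227] pointing down, gripper open.
Joint ranges: [-2.62, 2.62], [-0.44, 2.09], [-1.27, 1.32], [0.08, 2.57], [-1.32, 4.46], [0.12, 2], [-2.74, 2.74]. Speed limits (rad/s): [2.22, 2.22, 3.01, 3.01, 3.14, 3.14, 3.14].

## Interface

Orientations are given as a rotation vector (axis times angle).
In Python, from cell import observe, get_image, sign_off, find_in, trace, place_of gives the robot as it stands. The module is installed in compiled form; this text tells all that it offers.
- The arm moves only by the shell command python3 -m handwheel 'ROWS' [OPENING] [FORCE]. ROWS is JSON, a list of rows, each a list of 6 numbers: the shift along the tool's x, y, z each as a share of 0.02 m, from -1 to 1, then the turn, a rotation vector about the tool's x, y, z each as a share of 4 degrees, from -1 to 1. A call has 1 to 8 rows; each row shifts and turns the commanded pose from where the row before left it, along the tool's axes as they then stand; what a row does not reach is not made up. A row lasts 1/12 s, in which the tool goes at most 41.7 mm and 7.16 degrees, less where a joint would pass 70% of its speed; a pose out of reach is approached as far as the arm can. A call with a number of a shift or a turn outside -1 to 1 is refused whole. A call with a gripper value outside its range is refused whole. OPENING is the opening, from 0 (shut) to 1 (fully open), set as the call begins (- or left out, the last holds). The fingers move at their own pace and stop on an object; FORCE is the grip in N (left out, the last holds). Time passes only in rows, so rows that do not move let the fingers close. It gives the time, the measured TCP pose, the force, the opening and the grip force at its end, in the units of the state.
- observe(): the state, without advancing time (a new reading comes with each control period).
- get_image(name): name is "scene" or "top" or "wrist"; returns a dict with "image" (420x560x3 uint8, red, green, blue), "fx", "fy", "cx", "cy" (pixels), "position" and "orientation" of the camera in the world. Camera axes: x right, y down, z forward; pixel columns grow to the right and rows downward; lengths in m; the calibration is good to about 2 mm. A picture is of the moment at which its call begins. There is no depth.
- sign_off(): hands the job in; it is judged then, once.
Trained networks look in the newest picture that a camera, given by its name, has taken for a name from the list of things; names that differ only in an ending like _2 or _b are one class to them, and where a whole thing is asked for, a point or a joint stands for the part that bears it (a point fixed in the world has none). Each returns a list of dicts, best first, with "score" (0 to 1); they miss things now and then, are a little off and sometimes report something else, mostly with a low value. They report only what shows in the picture. A call takes as long as a camera call. They do not tell look-alikes from the thing itself.
- find_in(label, camera): "rect" ([centre column, centre row, width, height] as shares, 0 to 1, of the picture: columns of its width, rows of its height, round what is visible of it).
- trace(label, camera): "region" (420x560 bool, what is visible of it) and "rect" ([centre column, centre row, width, height] as shares, 0 to 1, of the picture: columns of its width, rows of its height, round what is visible of it).
- place_of(label, camera): "point" ([column, row] as shares, 0 to 1, of the picture: columns of its width, rows of its height: a listed point, or the origin of a listed thing).
The state is a dict: "clock": time; "joints": joint angles; "dq": joint speeds; "joint_efforts": joint torques, N m; "position": TCP position; "ee_rot": TCP orientation; "force": force on the tool from outside, world axes, zero at the start; "ft_torque": the same for the moment, N m; "width": opening from 0.0 (shut) to 1.0 (fully open); "gripper_force": force on a finger pad.
Only numpy, scipy, OpenCV 4.12 (cv2) and the standard library are available. Lean on these libraries where they do the work, as an engineer would, in place of code of your own. Each camera call takes 0.05 s, during which the arm holds its last target. There are 200 camera calls.

## Working session

There is one attempt and no reset: what is moved stays moved. The work goes in short steps, Python scripts to look and compute and a shell command to move; the robot and the scene stay as the last step left them, time stands still between calls to the robot, and variables do not carry over. Pictures are saved under pics/ and viewed, at most 11 in all, crops included, and the job is handed in when it is done.

```bash
mkdir -p pics; cat > h.py <<'E'
import numpy as np, cv2
from scipy.spatial.transform import Rotation as R
from cell import observe,get_image,sign_off,find_in,trace,place_of
def rot(o):
    o=np.array(o,float)
    return o if o.shape==(3,3) else (R.from_rotvec(o).as_matrix() if o.size==3 else R.from_quat(o).as_matrix())
def ray(c,u,v,z=0.):
    d=rot(c["orientation"])@np.array([(u-c["cx"])/c["fx"],(v-c["cy"])/c["fy"],1])
    p=np.array(c["position"]); return (p+d*(z-p[2])/d[2])
def proj(c,P):
    q=rot(c["orientation"]).T@(np.array(P)-c["position"]); return [c["fx"]*q[0]/q[2]+c["cx"],c["fy"]*q[1]/q[2]+c["cy"]]
def save(c,n): cv2.imwrite("pics/"+n,c["image"][:,:,::-1])
E
python3 - <<'E'
from h import *
o=observe();print({k:np.round(v,3) for k,v in o.items()})
for n in ["top","scene"]:
    c=get_image(n);save(c,n+"0.png");print(n,c["position"],c["orientation"],c["fx"])
    if n=="top":
        for l in ["disc1","square1","round_tray","square_tray","tin","jar","tape","sander","glue","hammer"]:
            for r in place_of(l,"top")[:4]:
                u,v=r["point"][0]*560,r["point"][1]*420
                print(l,round(r["score"],2),int(u),int(v),np.round(ray(c,u,v,0)[:2],3))
E
```

```text
{'clock': np.float64(0.0), 'joints': array([ 1.233,  0.435,  0.025,  1.574, -0.012,  1.134, -0.075]), 'dq': array([ 0.   , -0.001,  0.   , -0.001,  0.001,  0.002, -0.001]), 'joint_efforts': array([ 0.0000e+00, -6.6785e+01,  9.8500e-01, -3.1446e+01, -6.0000e-02,
        4.3000e-02,  0.0000e+00]), 'position': array([ 0.145, -0.607,  0.226]), 'ee_rot': array([-3.118, -0.368,  0.   ]), 'force': array([ 0.295, -0.005, -0.168]), 'ft_torque': array([-0.032,  0.036, -0.049]), 'gripper_force': np.float64(0.0), 'width': np.float64(1.001)}
top [ 0.23117456 -0.05722658  1.73833307] [-2.13681799  2.18567472 -0.12662114] 489.7246627751411
disc1 0.88 341 269 [ 0.205 -0.281]
disc1 0.59 168 223 [0.379 0.329]
disc1 0.56 303 205 [ 0.435 -0.152]
square1 0.9 352 222 [ 0.369 -0.325]
square1 0.79 383 176 [ 0.535 -0.444]
round_tray 0.63 216 161 [0.603 0.158]
square_tray 0.73 302 156 [ 0.614 -0.154]
square_tray 0.53 334 228 [ 0.351 -0.26 ]
tin 0.75 209 203 [0.45  0.184]
jar 0.72 265 199 [ 0.46  -0.017]
tape 0.9 126 236 [0.339 0.48 ]
tape 0.74 305 205 [ 0.436 -0.161]
sander 0.76 393 230 [ 0.337 -0.471]
glue 0.64 131 173 [0.566 0.462]
hammer 0.56 414 170 [ 0.553 -0.554]
scene [1.1003993  0.4723729  0.93495522] [-1.18709437 -2.36352579  0.97539738] 422.0878646356083
```

View pics/top0.png

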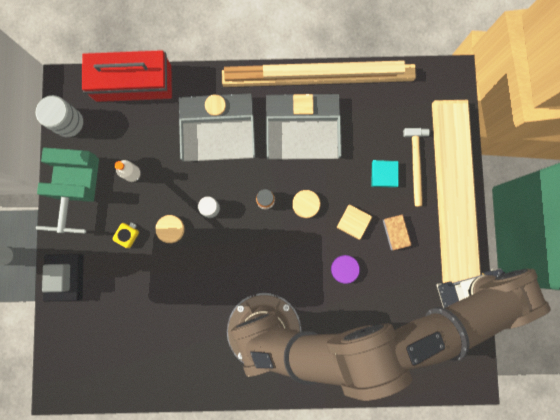

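View pics/scene0.png

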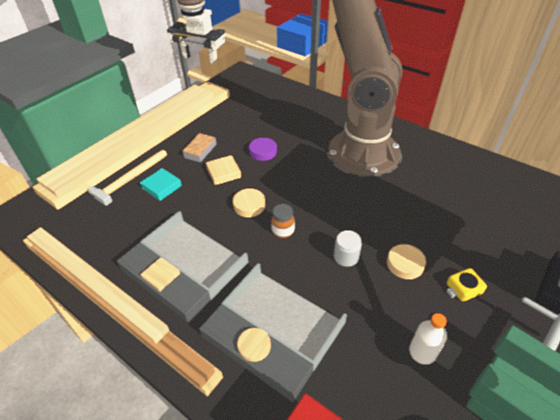

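The top view shows:
- **Round tray:** left, sample at (215,105).
- **Square tray:** right, sample at (303,104).
- **Pale discs:** (170,229) and (306,204).
- **Pale square:** (354,222).
- **Look-alikes to ignore:** purple disc (345,269), turquoise square (385,173), cork sander (397,232), and the tray samples.
- **Obstacles near the paths:** jar (265,199) and tin (208,207).

Next I'll measure precisely and check one close crop.

```bash
cat >> h.py <<'E'
def wood(c,lo=300,hi=1500):
    hsv=cv2.cvtColor(c["image"],cv2.COLOR_RGB2HSV)
    m=cv2.inRange(hsv,(12,50,90),(30,200,255)); m=cv2.morphologyEx(m,cv2.MORPH_OPEN,np.ones((3,3)))
    n,_,st,ce=cv2.connectedComponentsWithStats(m); out=[]
    for i in range(1,n):
        if lo<st[i,4]<hi:
            P=np.argwhere(_==i)[:,::-1].astype(float)
            W=np.array([ray(c,u,v,.028)[:2] for u,v in P]).astype(np.float32)
            r=cv2.minAreaRect(W); out.append((ce[i].round(),st[i,4],W.mean(0).round(4),np.round(r[0],4),np.round(r[1],3),round(r[2],1)))
    return out
def status():
    o=observe();M=rot(o["ee_rot"]);print("t",round(float(o["clock"]),2),"p",np.round(o["position"],4),"yaw of tool x",np.round(np.degrees(np.arctan2(M[1,0],M[0,0])),2),"z",M[:,2].round(3),"F",np.round(o["force"],1));return o,M
def to(x,y,z=None):
    "units (of 20 mm) along tool axes from here to there"
    o,M=status();p=np.array(o["position"]);t=np.array([x,y,p[2] if z is None else z]);print("units",((M.T@(t-p))/.02).round(2))
E
python3 - <<'E'
from h import *
status()
c=get_image("top")
for w in wood(c): print(*w)
for l in ["round_tray","square_tray","tin","jar"]:
    r=trace(l,"top")[0];u,v,w,h=np.array(r["rect"])*[560,420,560,420]
    print(l,r["score"],u,v,w,h)
s=get_image("scene")
for l in ["tin","jar","round_tray","square_tray"]:
    for r in place_of(l,"scene")[:2]:
        u,v=r["point"][0]*560,r["point"][1]*420; print(l,round(r["score"],2),np.round(ray(s,u,v)[:2],3))
a=c["image"][90:290,120:420];cv2.imwrite("pics/crop.png",cv2.resize(a,None,fx=2.66,fy=2.66,interpolation=cv2.INTER_CUBIC)[:,:,::-1])
E
```

```text
t 0.6 p [ 0.1454 -0.6079  0.2268] yaw of tool x 13.45 z [-0. -0. -1.] F [0.9 0.3 0.1]
[303. 104.] 452 [ 0.801  -0.1598] [ 0.8017 -0.1601] [0.072 0.078] 88.5
[215. 105.] 393 [0.8049 0.1581] [0.8053 0.159 ] [0.076 0.078] 89.4
[416. 171.] 644 [ 0.5444 -0.5543] [ 0.5465 -0.5542] [0.033 0.252] 89.3
[306. 203.] 681 [ 0.4384 -0.1592] [ 0.4385 -0.1602] [0.099 0.103] 88.5
[354. 222.] 794 [ 0.3706 -0.3253] [ 0.3708 -0.3252] [0.099 0.1  ] 59.5
[169. 228.] 689 [0.3617 0.3207] [0.363  0.3199] [0.102 0.098] 88.7
[397. 232.] 676 [ 0.3318 -0.4762] [ 0.3319 -0.4767] [0.117 0.071] 12.7
round_tray 0.85 215.488 127.80600000000001 78.176 68.586
square_tray 0.75 303.072 126.71400000000001 77.112 63.798Traceback (most recent call last):
  File "<stdin>", line 6, in <module>
IndexError: list index out of range
```

```bash
python3 - <<'E'
from h import *
c=get_image("top")
for l in ["tin","jar","round_tray","square_tray"]:
    for r in place_of(l,"top")[:1]:
        u,v=r["point"][0]*560,r["point"][1]*420; print(l,"top",round(r["score"],2),int(u),int(v),np.round(ray(c,u,v)[:2],3))
for l in ["tin","jar"]:
    for r in trace(l,"top")[:1]:
        u,v,w,h=np.array(r["rect"])*[560,420,560,420];print(l,"rect",u,v,w,h)
s=get_image("scene")
for l in ["tin","jar","round_tray","square_tray"]:
    for r in place_of(l,"scene")[:2]:
        u,v=r["point"][0]*560,r["point"][1]*420; print(l,round(r["score"],2),int(u),int(v),np.round(ray(s,u,v)[:2],3))
a=c["image"][90:290,120:420].copy()
cv2.imwrite("pics/crop.png",cv2.resize(a,None,fx=2.66,fy=2.66,interpolation=cv2.INTER_CUBIC)[:,:,::-1])
E
```

```text
tin top 0.71 208 206 [0.439 0.185]
jar top 0.59 264 201 [ 0.452 -0.013]
round_tray top 0.78 216 158 [0.612 0.156]
square_tray top 0.57 304 157 [ 0.608 -0.161]
tin rect 209.77599999999998 207.564 19.992 21.882
jar rect 267.176 200.466 17.304 18.102
tin 0.69 346 256 [0.434 0.185]
jar 0.76 281 230 [ 0.462 -0.015]
round_tray 0.67 297 297 [0.617 0.151]
square_tray 0.68 213 239 [ 0.604 -0.153]
square_tray 0.4 134 177 [ 0.566 -0.549]
```

View pics/crop.png

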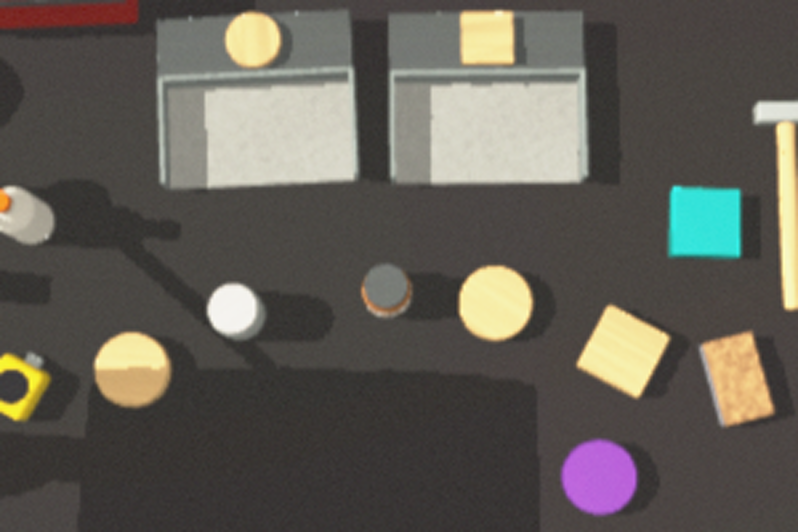

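Crop: pale discs at (496,302) and (132,369), pale square at (622,350). The jar top is at (386,289) and the tin at (233,310). Both trays are open towards the robot. The choice of blanks is confirmed, so I'll move.

```bash
python3 -m handwheel '[[0.85,-0.63,0,0,0,0],[0.85,-0.63,0,0,0,0],[0.85,-0.63,0,0,0,0],[0.85,-0.63,0,0,0,0],[0.85,-0.63,0,0,0,0],[0.85,-0.63,0,0,0,0],[0.85,-0.63,0,0,0,0],[0.85,-0.63,0,0,0,0]]' 0.87
python3 -m handwheel '[[0.85,-0.63,0,0,0,0],[0.85,-0.63,0,0,0,0],[0.85,-0.63,0,0,0,0],[0.85,-0.63,0,0,0,0],[0.85,-0.63,0,0,0,0],[0.85,-0.63,0,0,0,0],[0.85,-0.63,0,0,0,0],[0.85,-0.63,0,0,0,0]]'
python3 -m handwheel '[[0.85,-0.63,0,0,0,0],[0.85,-0.63,0,0,0,0],[0.85,-0.63,0,0,0,0],[0.85,-0.63,0,0,0,0],[0.85,-0.63,0,0,0,0],[0.85,-0.63,0,0,0,0],[0.85,-0.63,0,0,0,0],[0.85,-0.63,0,0,0,0]]'
python3 -m handwheel '[[0,0,0,0,0,-1],[0,0,0,0,0,-1],[0,0,0,0,0,-1],[0,0,0,0,0,-1],[0,0,0,0,0,-1],[0,0,0,0,0,-1],[0,0,0,0,0,-1],[0,0,0,0,0,-1]]'
python3 -m handwheel '[[0,0,0,0,0,-1],[0,0,0,0,0,-1],[0,0,0,0,0,-1],[0,0,0,0,0,-1],[0,0,0,0,0,-1],[0,0,0,0,0,-1],[0,0,0,0,0,-1],[0,0,0,0,0,-1]]'
python3 -m handwheel '[[0,0,0,0,0,-1],[0,0,0,0,0,-1],[0,0,0,0,0,-1],[0,0,0,0,0,-1],[0,0,0,0,0,-1],[0,0,0,0,0,-1],[0,0,0,0,0,-1],[0,0,0,0,0,-1]]'
python3 -m handwheel '[[0,0,0,0,0,-1],[0,0,0,0,0,-1],[0,0,0,0,0,-0.6],[0,0,0,0,0,0],[0,0,0,0,0,0]]'
python3 -c "
from h import *
to(.473,-.22,.02)
c=get_image('top')
for w in wood(c): print(*w)
c=get_image('wrist');save(c,'w1.png')"
```

```text
clock: 2.07
position: [0.2548, -0.4774, 0.2269]
ee_rot: [3.12, 0.368, 0.0]
force: [0.4, -0.1, -0.2]
width: 0.87
gripper_force: 0.0
clock: 2.73
position: [0.3636, -0.3477, 0.2269]
ee_rot: [3.12, 0.368, 0.0]
force: [-0.5, -0.5, 1.0]
width: 0.868
gripper_force: 0.0
clock: 3.4
position: [0.4725, -0.2181, 0.2268]
ee_rot: [3.12, 0.368, 0.0]
force: [0.2, -0.9, -0.2]
width: 0.873
gripper_force: 0.0
clock: 4.07
position: [0.4719, -0.2189, 0.2268]
ee_rot: [2.895, 1.218, 0.0]
force: [0.2, -0.6, 0.5]
width: 0.869
gripper_force: 0.0
clock: 4.73
position: [0.4718, -0.2189, 0.2268]
ee_rot: [2.448, 1.969, -0.0]
force: [0.3, -0.5, -0.6]
width: 0.871
gripper_force: 0.0
clock: 5.4
position: [0.4719, -0.219, 0.2268]
ee_rot: [1.81, 2.568, -0.0]
force: [-0.1, 0.6, 0.5]
width: 0.871
gripper_force: 0.0
clock: 5.82
position: [0.4718, -0.219, 0.2268]
ee_rot: [1.577, 2.717, -0.0]
force: [0.8, 0.5, 0.2]
width: 0.873
gripper_force: 0.0
t 5.82 p [ 0.4718 -0.219   0.2268] yaw of tool x 119.75 z [ 0. -0. -1.] F [0.8 0.5 0.2]
units [-0.07  0.02 10.34]
[303. 104.] 452 [ 0.801  -0.1597] [ 0.8017 -0.16  ] [0.072 0.078] 88.7
[215. 105.] 391 [0.8049 0.1582] [0.8053 0.159 ] [0.076 0.078] 88.7
[416. 171.] 631 [ 0.5458 -0.5547] [ 0.5465 -0.5547] [0.032 0.252] 89.2
[169. 228.] 691 [0.3616 0.3208] [0.363  0.3199] [0.102 0.098] 88.7
[397. 232.] 677 [ 0.3317 -0.4761] [ 0.3318 -0.4764] [0.117 0.071] 12.7
```

```bash
python3 -m handwheel '[[0,0,1,0,0,0],[0,0,1,0,0,0],[0,0,1,0,0,0],[0,0,1,0,0,0],[0,0,1,0,0,0],[0,0,1,0,0,0],[0,0,1,0,0,0],[0,0,1,0,0,0]]' 0.6 >/dev/null
python3 -m handwheel '[[0,0,1,0,0,0],[0,0,0.8,0,0,0],[0,0,0.5,0,0,0],[0.5,0,0,0,0,0],[0.5,0,0,0,0,0],[0,0,0,0,0,0]]'
python3 -m handwheel '[[0.5,-0.13,0,0,0,0],[0.5,-0.13,0,0,0,0],[0.5,-0.13,0,0,0,0],[0.5,-0.13,0,0,0,0],[0.5,-0.13,0,0,0,0],[0.5,-0.13,0,0,0,0],[0.5,-0.13,0,0,0,0],[0.5,-0.13,0,0,0,0]]'
python3 -m handwheel '[[0.5,-0.13,0,0,0,0],[0.5,-0.13,0,0,0,0],[0.4,-0.13,0,0,0,0],[0.3,-0.1,0,0,0,0],[0,0,0,0,0,0],[0,0,0,0,0,0]]'
python3 -c "
from h import *
to(.379,-.1175,.02)
c=get_image('top');save(c,'t2.png')
for w in wood(c,150): print(*w)
c=get_image('wrist');save(c,'w2.png')"
```

```text
clock: 7.08
position: [0.4611, -0.1991, 0.0215]
ee_rot: [-1.571, -2.72, -0.001]
force: [-0.2, 0.2, -0.1]
width: 0.597
gripper_force: 0.0
clock: 7.75
position: [0.4034, -0.1418, 0.0208]
ee_rot: [1.574, 2.718, -0.0]
force: [1.6, -0.6, 1.8]
width: 0.599
gripper_force: 1.3
clock: 8.25
position: [0.3779, -0.1176, 0.0206]
ee_rot: [-1.573, -2.718, 0.001]
force: [-0.0, 0.1, -0.1]
width: 0.603
gripper_force: 0.0
t 8.25 p [ 0.3779 -0.1176  0.0206] yaw of tool x 119.88 z [-0.001  0.    -1.   ] F [-0.   0.1 -0.1]
units [-0.02  0.05  0.03]
[303. 104.] 441 [ 0.8002 -0.1596] [ 0.8017 -0.1601] [0.072 0.078] 88.5
[215. 105.] 392 [0.8049 0.158 ] [0.8052 0.1589] [0.076 0.078] 88.7
[417. 168.] 566 [ 0.5555 -0.5558] [ 0.5448 -0.554 ] [0.033 0.256] 89.4
[354. 221.] 775 [ 0.3714 -0.3261] [ 0.3717 -0.3257] [0.097 0.101] 61.2
[169. 228.] 696 [0.3616 0.3206] [0.363  0.3199] [0.102 0.098] 88.7
[397. 232.] 655 [ 0.3311 -0.4758] [ 0.3317 -0.476 ] [0.117 0.069] 12.8
```

View pics/w2.png

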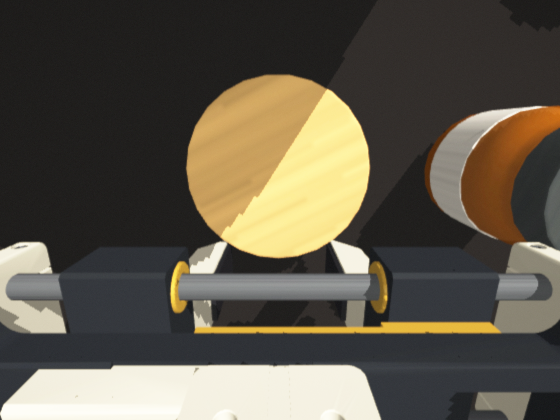

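Wrist view: disc1 at (278,165) sits between both fingertips, and the jar at (500,180) is clear on the right.

```bash
cat >> h.py <<'E'
def wr(lo=4000,hi=90000):
    c=get_image("wrist")
    for w in wood(c,lo,hi): print("wrist",*w)
    return c
E
python3 -c "
from h import *
wr()"
python3 -m handwheel '[[-0.7,0,0,0,0,0],[-0.7,0,0,0,0,0.5],[0,0,0,0,0,1],[0,0,0,0,0,1],[0,0,0,0,0,1],[0,0,0,0,0,1],[0,0,0,0,0,1],[0,0,0,0,0,1]]' >/dev/null
python3 -m handwheel '[[0,0,0,0,0,1],[0,0,0,0,0,0],[0,0,0,0,0,0]]'
python3 -c "
from h import *
wr()
to(.355,-.135,.021)"
```

```text
wrist [278. 165.] 26675 [ 0.3515 -0.0708] [ 0.353  -0.0735] [0.094 0.093] 29.9
clock: 9.32
position: [0.3929, -0.1427, 0.0207]
ee_rot: [2.224, 2.219, -0.0]
force: [-0.4, -0.3, 0.2]
width: 0.603
gripper_force: 0.0
wrist [198. 130.] 29277 [ 0.3539 -0.0706] [ 0.354  -0.0738] [0.094 0.093] 80.6
t 9.37 p [ 0.3928 -0.1426  0.0207] yaw of tool x 89.91 z [ 0. -0. -1.] F [-0.2 -0.4 -0.1]
units [ 0.38 -1.89 -0.02]
```

```bash
python3 -m handwheel '[[0,-0.6,0,0,0,0],[0,-0.6,0,0,0,0],[0,-0.74,0,0,0,0],[0.4,0,0,0,0,0],[0.5,0,0,0,0,0],[0.5,0,0,0,0,0],[0.5,0,0,0,0,0],[0.5,0,0,0,0,0]]' 
python3 -m handwheel '[[0.5,0,0,0,0,0],[0.5,0,0,0,0,0],[0.5,0,0,0,0,0],[0.5,0,0,0,0,0],[0.5,0,0,0,0,0],[0.5,0,0,0,0,0],[0.5,0,0,0,0,0],[0.3,0,0,0,0,0]]'
python3 -c "
from h import *
wr()
to(.385,.031,.021)"
```

```text
clock: 10.03
position: [0.3545, -0.0936, 0.0208]
ee_rot: [2.223, 2.219, 0.001]
force: [0.7, -0.4, -1.0]
width: 0.598
gripper_force: 0.3
clock: 10.7
position: [0.3547, -0.0169, 0.0208]
ee_rot: [2.222, 2.221, 0.001]
force: [-0.3, -1.0, -0.2]
width: 0.6
gripper_force: 0.3
wrist [279. 170.] 26292 [0.3552 0.0355] [0.3554 0.0327] [0.094 0.094] 85.2
t 10.75 p [ 0.3548 -0.0162  0.0208] yaw of tool x 90.0 z [ 0.001  0.001 -1.   ] F [ 0.4  1.6 -0.2]
units [ 2.36  1.51 -0.01]
```

```bash
python3 -m handwheel '[[0.42,0.25,0,0,0,0],[0.42,0.25,0,0,0,0],[0.42,0.25,0,0,0,0],[0.42,0.25,0,0,0,0],[0.4,0.25,0,0,0,0],[0.3,0.25,0,0,0,0],[0,0,0,0,0,0]]'
python3 -m handwheel '[[-0.6,-0.5,0,0,0,0],[-0.6,-0.5,0,0,0,0],[-0.3,-0.5,0,0,0,0],[0,-0.5,-0.5,0,0,0],[0,-0.2,-0.5,0,0,0],[0,0,-0.5,0,0,1],[0,0,0,0,0,1],[0,0,0,0,0,1]]' 
python3 -m handwheel '[[0,0,0,0,0,1],[0,0,0,0,0,1],[0,0,0,0,0,1],[0,0,0,0,0,1],[0,0,0,0,0,1],[0,0,0,0,0,1],[0,0,0,0,0,1],[0,0,0,0,0,1]]'>/dev/null
python3 -m handwheel '[[0,0,0,0,0,1],[0,0,0,0,0,1],[0,0,0,0,0,1],[0,0,0,0,0,1],[0,0,0,0,0,1],[0,0,0,0,0,1],[0,0,0,0,0,1],[0,0,0,0,0,1]]'
python3 -c "
from h import *
c=wr();save(c,'w3.png')
to(.325,.08,.021)"
```

```text
clock: 11.33
position: [0.386, 0.0313, 0.0208]
ee_rot: [2.222, 2.22, 0.003]
force: [0.5, 0.4, 0.9]
width: 0.603
gripper_force: 0.0
clock: 12.0
position: [0.3403, -0.0006, 0.0513]
ee_rot: [2.448, 1.968, 0.002]
force: [0.9, 0.1, -0.2]
width: 0.602
gripper_force: 0.0
clock: 13.33
position: [0.3399, -0.0005, 0.0507]
ee_rot: [-3.119, -0.373, -0.0]
force: [-0.0, -0.1, 0.3]
width: 0.599
gripper_force: 0.0
wrist [168. 138.] 20517 [0.3897 0.08  ] [0.387 0.08 ] [0.094 0.095] 59.4
t 13.38 p [ 0.3399 -0.0005  0.0507] yaw of tool x 13.34 z [ 0.  0. -1.] F [ 0.2  0.1 -0.9]
units [ 0.2  -4.09  1.49]
```

View pics/w3.png

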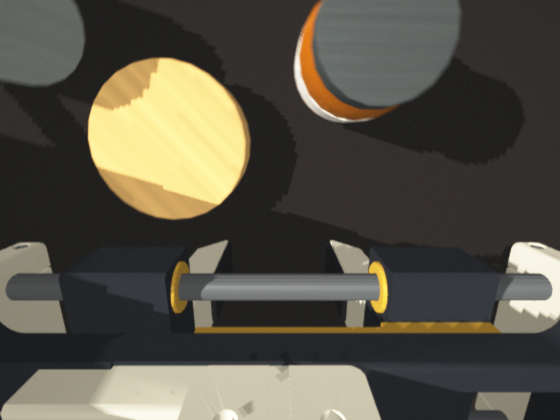

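Wrist view: disc1 at (168,138), jar at (380,60), tin at (30,40), all untouched. I'll line up behind the disc for the straight push through the gap.

```bash
python3 -m handwheel '[[0,0,0,0,0,1],[0,0,0,0,0,1],[0,0,0,0,0,0.6],[-0.2,-0.9,0,0,0,0],[-0.2,-1,0,0,0,0],[-0.15,-1,0,0,0,0],[0,-1,0,0,0,0],[0,0,0,0,0,0]]' 
python3 -c "
from h import *
wr()
to(.325,.077,.021)"
```

```text
clock: 14.05
position: [0.3245, 0.0798, 0.0509]
ee_rot: [-3.139, -0.103, -0.002]
force: [1.6, 0.7, 1.2]
width: 0.604
gripper_force: 0.0
wrist [284. 143.] 19742 [0.3887 0.0813] [0.3864 0.081 ] [0.094 0.094] 45.7
t 14.1 p [0.3245 0.0782 0.0508] yaw of tool x 3.72 z [ 0.001  0.001 -1.   ] F [-0.1 -0.2  0.2]
units [0.02 0.06 1.49]
```

```bash
python3 -m handwheel '[[0,0,0.7,0,0,0],[0,0,0.8,0,0,0],[0.5,0,0,0,0,0],[0.5,0,0,0,0,0],[0.5,0,0,0,0,0],[0.5,0,0,0,0,0],[0.5,0,0,0,0,0],[0.5,0,0,0,0,0]]' 
python3 -m handwheel '[[0.5,0,0,0,0,0],[0.5,0,0,0,0,0],[0.5,0,0,0,0,0],[0.5,0,0,0,0,0],[0.5,0,0,0,0,0],[0.5,0,0,0,0,0],[0.5,0,0,0,0,0],[0.5,0,0,0,0,0]]' 
python3 -c "
from h import *
wr()
to(.636,.1,.021)"
```

```text
clock: 14.77
position: [0.386, 0.0803, 0.0212]
ee_rot: [-3.14, -0.094, -0.001]
force: [-0.8, 0.7, 0.9]
width: 0.602
gripper_force: 0.6
clock: 15.43
position: [0.4651, 0.0852, 0.0207]
ee_rot: [3.14, 0.095, -0.0]
force: [-1.8, -0.3, 2.5]
width: 0.601
gripper_force: 1.3
wrist [278. 170.] 26347 [0.517  0.0889] [0.5141 0.0887] [0.094 0.094] 3.5
t 15.48 p [0.4678 0.0856 0.021 ] yaw of tool x 3.43 z [ 0.003  0.    -1.   ] F [2.7 1.2 0.4]
units [ 8.44 -0.22  0.02]
```

```bash
python3 -m handwheel '[[0.5,0,0,0,0,0],[0.5,0,0,0,0,0],[0.5,0,0,0,0,0],[0.5,0,0,0,0,0],[0.5,0,0,0,0,0],[0.5,0,0,0,0,0],[0.5,0,0,0,0,0],[0.5,0,0,0,0,0]]'  >/dev/null
python3 -m handwheel '[[0.5,0,0,0,0,0],[0.5,0,0,0,0,0],[0.5,0,0,0,0,0],[0.5,0,0,0,0,0],[0.5,0,0,0,0,0],[0.5,0,0,0,0,0],[0.5,0,0,0,0,0],[0.3,0,0,0,0,0]]' 
python3 -c "
from h import *
c=wr();save(c,'w4.png')
to(.636,.1,.021)"
```

```text
clock: 16.82
position: [0.6215, 0.0946, 0.0207]
ee_rot: [3.14, 0.094, 0.001]
force: [-0.7, -0.3, -0.5]
width: 0.599
gripper_force: 0.7
wrist [279. 170.] 26246 [0.6734 0.0982] [0.6707 0.0981] [0.093 0.094] 3.5
t 16.87 p [0.6223 0.0946 0.0208] yaw of tool x 3.44 z [ 0.002  0.    -1.   ] F [ 2.  -0.   0.2]
units [ 0.7  -0.23 -0.01]
```

View pics/w4.png

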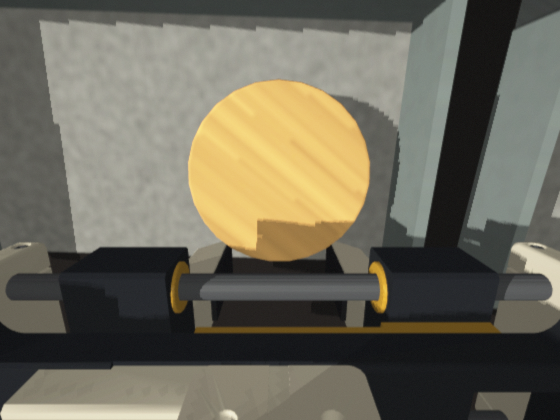

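Disc1 is inside the tray at (279,170). One more short nudge, then on to disc2.

```bash
python3 -m handwheel '[[0.4,0.15,0,0,0,0],[0.3,0.15,0,0,0,0],[0.2,0.1,0,0,0,0],[0,0,0,0,0,0],[-0.8,0,0,0,0,0],[-0.9,0,0,0,0,0],[-1,0,0,0,0,0],[0,0,-0.5,0,0,0]]' 
python3 -c "
from h import *
wr()"
python3 -m handwheel '[[0,0,-1,0,0,0],[0,0,-1,0,0,0],[0,0,-1,0,0,0],[0,0,-1,0,0,0],[0,0,-1,0,0,0],[0,0,-1,0,0,0],[0,0,-0.5,0,0,0],[-0.9,-0.9,0,0,0,0]]' >/dev/null
python3 -m handwheel '[[-0.9,-0.9,0,0,0,0],[-0.9,-0.9,0,0,0,0],[-0.9,-0.9,0,0,0,0],[-0.9,-0.9,0,0,0,0],[-0.9,-0.9,0,0,0,0],[-0.9,-0.9,0,0,0,0],[-0.9,-0.9,0,0,0,0],[-0.9,-0.9,0,0,0,0]]' >/dev/null
python3 -m handwheel '[[-0.9,-0.9,0,0,0,0],[-0.9,-0.9,0,0,0,0],[-0.9,-0.9,0,0,0,0],[-0.9,-0.9,0,0,0,0],[-0.9,-0.6,0,0,0,0],[0,0,0,0,0,1],[0,0,0,0,0,0.8],[0,0,0,0,0,0]]'
python3 -c "
from h import *
wr()
to(.300,.322,.021)"
```

```text
clock: 17.53
position: [0.5791, 0.0837, 0.029]
ee_rot: [3.139, 0.095, -0.011]
force: [-1.2, 0.4, 0.2]
width: 0.598
gripper_force: 0.0
wrist [280.  66.] 24906 [0.6814 0.0897] [0.6757 0.0892] [0.068 0.095] 3.5
clock: 19.58
position: [0.3182, 0.3154, 0.1607]
ee_rot: [-3.139, 0.105, -0.001]
force: [-0.9, 0.5, -0.3]
width: 0.604
gripper_force: 0.0
wrist [267. 160.] 7488 [0.3628 0.3242] [0.3615 0.3244] [0.095 0.095] 86.2
t 19.63 p [0.3184 0.3152 0.1607] yaw of tool x -3.69 z [ 0.  0. -1.] F [0.8 0.2 0.2]
units [-0.94 -0.28  6.99]
```

```bash
python3 -m handwheel '[[-0.5,-0.2,1,0,0,0],[-0.4,-0.2,1,0,0,0],[0,0,1,0,0,0],[0,0,1,0,0,0],[0,0,1,0,0,0],[0,0,1,0,0,0],[0,0,1,0,0,0],[0,0,0,0,0,0]]' 
python3 -m handwheel '[[0.3,0,0,0,0,0],[0.3,0,0,0,0,0],[0.47,0.16,0,0,0,0],[0.47,0.16,0,0,0,0],[0.47,0.16,0,0,0,0],[0.47,0.16,0,0,0,0],[0.47,0.16,0,0,0,0],[0.47,0.16,0,0,0,0]]' 
python3 -c "
from h import *
c=wr();save(c,'w5.png')
status()"
```

```text
clock: 20.3
position: [0.3, 0.3225, 0.018]
ee_rot: [3.136, -0.101, -0.004]
force: [-0.2, -0.5, -0.5]
width: 0.601
gripper_force: 0.0
clock: 20.97
position: [0.3687, 0.2999, 0.021]
ee_rot: [-3.14, 0.103, -0.0]
force: [-1.9, 0.6, 2.2]
width: 0.597
gripper_force: 1.3
wrist [278. 170.] 26194 [0.4206 0.2972] [0.4176 0.2975] [0.094 0.094] 55.1
t 21.02 p [0.3708 0.2989 0.0209] yaw of tool x -3.89 z [ 0.002 -0.    -1.   ] F [ 2.4 -0.5  0.6]
```

View pics/w5.png

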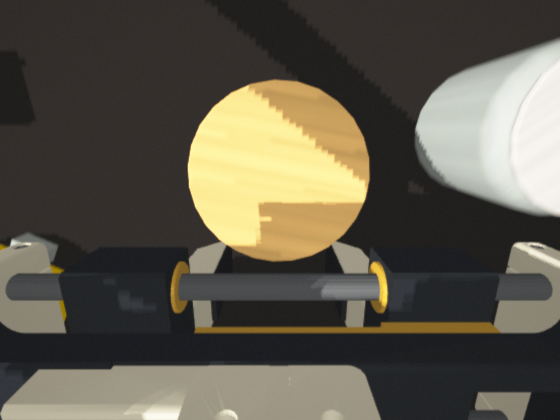

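Disc2 at (278,170) is well seated between the fingers, with the tin at (500,130) clear on the right. Continuing.

```bash
python3 -m handwheel '[[0.47,0.16,0,0,0,0],[0.47,0.16,0,0,0,0],[0.47,0.16,0,0,0,0],[0.47,0.16,0,0,0,0],[0.47,0.16,0,0,0,0],[0.47,0.16,0,0,0,0],[0.47,0.16,0,0,0,0],[0.47,0.16,0,0,0,0]]' 
python3 -m handwheel '[[0.47,0.16,0,0,0,0],[0.47,0.16,0,0,0,0],[0.47,0.16,0,0,0,0],[0.47,0.16,0,0,0,0],[0.47,0.16,0,0,0,0],[0.47,0.16,0,0,0,0],[0.47,0.16,0,0,0,0],[0.47,0.16,0,0,0,0]]' 
python3 -c "
from h import *
c=wr();save(c,'w6.png')
to(.639,.223)"
```

```text
clock: 21.68
position: [0.442, 0.2694, 0.0207]
ee_rot: [3.14, -0.103, -0.0]
force: [-1.5, 0.8, 1.6]
width: 0.601
gripper_force: 0.9
clock: 22.35
position: [0.5153, 0.239, 0.0207]
ee_rot: [3.14, -0.103, -0.0]
force: [-1.1, 0.3, 0.9]
width: 0.603
gripper_force: 1.0
wrist [278. 170.] 26326 [0.5672 0.2363] [0.5643 0.2365] [0.094 0.094] 86.3
t 22.4 p [0.5176 0.2378 0.0208] yaw of tool x -3.86 z [ 0.002 -0.    -1.   ] F [ 2.3 -0.8 -0.4]
units [6.11 0.33 0.01]
```

View pics/w6.png

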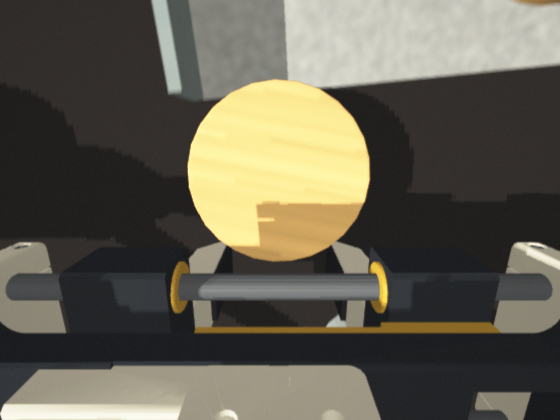

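The disc front is at the tray mouth; the left wall tip is at (190,97). Shifting slightly right while entering.

```bash
python3 -m handwheel '[[0.45,0.22,0,0,0,0],[0.45,0.22,0,0,0,0],[0.45,0.22,0,0,0,0],[0.45,0.2,0,0,0,0],[0.5,0,0,0,0,0],[0.5,0,0,0,0,0],[0.5,-0.03,0,0,0,0],[0.5,-0.03,0,0,0,0]]' 
python3 -c "
from h import *
wr()"
python3 -m handwheel '[[0.5,-0.03,0,0,0,0],[0.5,-0.03,0,0,0,0],[0.4,-0.03,0,0,0,0],[0.3,-0.03,0,0,0,0],[0.2,0,0,0,0,0],[0,0,0,0,0,0],[0,0,0,0,0,0]]'
python3 -c "
from h import *
c=wr();status()
for w in wood(get_image('top'),150): print(*w)"
```

```text
clock: 23.07
position: [0.5903, 0.2185, 0.0206]
ee_rot: [-3.14, 0.103, 0.0]
force: [-0.5, 0.5, 0.6]
width: 0.599
gripper_force: 0.7
wrist [491.  75.] 20926 [0.6804 0.1128] [0.6773 0.1117] [0.078 0.069] 86.3
wrist [279. 170.] 26307 [0.6422 0.2156] [0.6394 0.2158] [0.094 0.094] 0.4
clock: 23.7
position: [0.6274, 0.2184, 0.0206]
ee_rot: [-3.14, 0.103, -0.0]
force: [0.5, -0.4, -0.2]
width: 0.597
gripper_force: 0.0
wrist [493. 132.] 24032 [0.6908 0.1082] [0.685  0.1124] [0.094 0.073] 10.8
wrist [278. 168.] 26500 [0.6805 0.2156] [0.6776 0.2155] [0.094 0.094] 86.3
t 23.75 p [0.6271 0.2184 0.0207] yaw of tool x -3.75 z [-0. -0. -1.] F [ 0.2  0.9 -0.8]
[303. 104.] 443 [ 0.8002 -0.1596] [ 0.8017 -0.16  ] [0.072 0.078] 88.7
[215. 105.] 391 [0.8049 0.1582] [0.8053 0.159 ] [0.076 0.078] 88.7
[176. 127.] 1406 [0.7244 0.2963] [0.7201 0.2901] [0.167 0.132] 25.3
[235. 136.] 622 [0.6871 0.0872] [0.6874 0.0866] [0.098 0.097] 43.5
[416. 171.] 623 [ 0.5472 -0.5548] [ 0.5465 -0.5542] [0.033 0.252] 89.3
[354. 222.] 802 [ 0.3707 -0.325 ] [ 0.3705 -0.3252] [0.099 0.102] 59.9
[397. 232.] 676 [ 0.3314 -0.4761] [ 0.3318 -0.4764] [0.117 0.071] 12.6
[287. 321.] 541 [ 0.0346 -0.0839] [ 0.0377 -0.0833] [0.197 0.065] 24.2
```

Both discs are in the round tray. Backing off, rising, and heading for the square.

```bash
python3 -m handwheel '[[-0.8,0,0,0,0,0],[-1,0,0,0,0,0],[-1,0,-0.2,0,0,0],[0,0,-1,0,0,0],[0,0,-1,0,0,0],[0,0,-1,0,0,0],[0,0,-1,0,0,0],[0,0,-1,0,0,0]]' >/dev/null
python3 -m handwheel '[[0,0,-1,0,0,0],[0,0,-0.5,0,0,0],[-0.29,0.96,0,0,0,0],[-0.29,0.96,0,0,0,0],[-0.29,0.96,0,0,0,0],[-0.29,0.96,0,0,0,0],[-0.29,0.96,0,0,0,0],[-0.29,0.96,0,0,0,0]]' >/dev/null
python3 -m handwheel '[[-0.29,0.96,0,0,0,0],[-0.29,0.96,0,0,0,0],[-0.29,0.96,0,0,0,0],[-0.29,0.96,0,0,0,0],[-0.29,0.96,0,0,0,0],[-0.29,0.96,0,0,0,0],[-0.29,0.96,0,0,0,0],[-0.29,0.96,0,0,0,0]]' >/dev/null
python3 -m handwheel '[[-0.29,0.96,0,0,0,0],[-0.29,0.96,0,0,0,0],[-0.29,0.96,0,0,0,0],[-0.29,0.96,0,0,0,0],[-0.29,0.96,0,0,0,0],[-0.29,0.96,0,0,0,0],[-0.29,0.96,0,0,0,0],[-0.29,0.96,0,0,0,0]]' >/dev/null
python3 -m handwheel '[[-0.29,0.96,0,0,0,0],[-0.29,0.96,0,0,0,0],[-0.29,0.96,0,0,0,0],[-0.29,0.96,0,0,0,0],[-0.29,0.96,0,0,0,0],[-0.29,0.96,0,0,0,0],[-0.29,0.96,0,0,0,0],[-0.29,0.96,0,0,0,0]]' 
python3 -m handwheel '[[0,0,0,0,0,-1],[0,0,0,0,0,-1],[0,0,0,0,0,-1],[0,0,0,0,0,-1],[0,0,0,0,0,-1],[0,0,0,0,0,-1],[0,0,0,0,0,-1],[0,0,0,0,0,-1]]' >/dev/null
python3 -m handwheel '[[0,0,0,0,0,-1],[0,0,0,0,0,-1],[0,0,0,0,0,-1],[0,0,0,0,0,-1],[0,0,0,0,0,-1],[0,0,0,0,0,-1],[0,0,0,0,0,-1],[0,0,0,0,0,-1]]'
python3 -c "
from h import *
c=wr(2000);save(c,'w7.png')
to(.339,-.379,.02)"
```

```text
clock: 27.13
position: [0.3594, -0.3419, 0.1544]
ee_rot: [-3.14, 0.103, 0.0]
force: [1.3, -0.4, 0.4]
width: 0.598
gripper_force: 0.0
clock: 28.47
position: [0.3598, -0.341, 0.1544]
ee_rot: [-2.714, -1.581, 0.0]
force: [0.4, 0.0, 0.5]
width: 0.599
gripper_force: 0.0
wrist [280. 183.] 8358 [ 0.3718 -0.3227] [ 0.3709 -0.3241] [0.091 0.09 ] 60.6
wrist [340. 323.] 4600 [ 0.3531 -0.4955] [ 0.3643 -0.4921] [0.043 0.35 ] 60.5
t 28.52 p [ 0.3598 -0.341   0.1544] yaw of tool x 60.74 z [-0.  0. -1.] F [ 0.6 -0.1 -0.2]
units [-2.16  0.03  6.72]
```

View pics/w7.png

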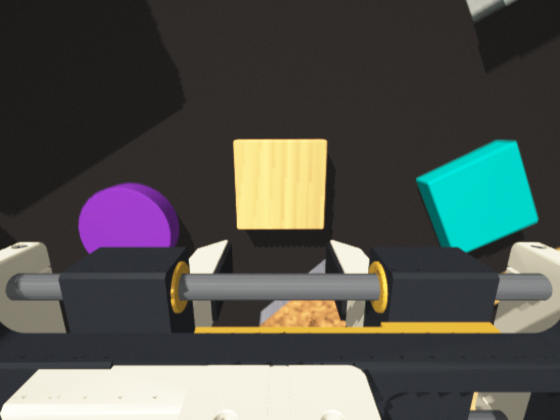

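The square is aligned with the fingers at (280,183). Purple at (130,225) and turquoise at (480,195) are to be left alone. I'll lower behind the square and push along a gentle clockwise arc.

```bash
python3 -m handwheel '[[-1,0,0,0,0,0],[-1,0,0.7,0,0,0],[-0.1,0,1,0,0,0],[0,0,1,0,0,0],[0,0,1,0,0,0],[0,0,1,0,0,0],[0,0,1,0,0,0],[0,0,1,0,0,0]]'
python3 -m handwheel '[[0.2,0,0,0,0,0],[0.2,0,0,0,0,0],[0.3,0,0,0,0,0],[0.4,0,0,0,0,0],[0.55,-0.09,0,0,0,0.47],[0.55,-0.09,0,0,0,0.47],[0.55,-0.09,0,0,0,0.47],[0.55,-0.09,0,0,0,0.47]]'
python3 -m handwheel '[[0.55,-0.09,0,0,0,0.47],[0.55,-0.09,0,0,0,0.47],[0.55,-0.09,0,0,0,0.47],[0.55,-0.09,0,0,0,0.47],[0,0,0,0,0,0]]'
python3 -c "
from h import *
c=wr(2000);save(c,'w8.png');status()"
```

```text
clock: 29.18
position: [0.3391, -0.3776, 0.0197]
ee_rot: [2.719, 1.574, -0.0]
force: [-0.8, -0.0, -0.1]
width: 0.601
gripper_force: 0.0
clock: 29.85
position: [0.3689, -0.317, 0.022]
ee_rot: [2.814, 1.392, 0.002]
force: [-0.2, -0.2, -1.0]
width: 0.6
gripper_force: 0.4
clock: 30.27
position: [0.3931, -0.2771, 0.0219]
ee_rot: [2.898, 1.21, 0.004]
force: [0.4, 0.3, -0.4]
width: 0.596
gripper_force: 0.0
wrist [284. 151.] 30649 [ 0.4381 -0.2352] [ 0.4357 -0.2377] [0.089 0.089] 45.0
wrist [360. 329.] 2853 [ 0.3982 -0.3421] [ 0.3932 -0.3361] [0.008 0.186] 45.2
t 30.32 p [ 0.3923 -0.2782  0.0218] yaw of tool x 45.4 z [ 0.002 -0.    -1.   ] F [-0.2 -0.3  0.4]
```

```bash
python3 -m handwheel '[[0.25,0,0,0,0,0],[0.47,-0.09,0,0,0,0.49],[0.47,-0.09,0,0,0,0.49],[0.47,-0.09,0,0,0,0.49],[0.47,-0.09,0,0,0,0.49],[0.47,-0.09,0,0,0,0.49],[0.47,-0.09,0,0,0,0.49],[0.47,-0.09,0,0,0,0.49]]'
python3 -m handwheel '[[0.47,-0.09,0,0,0,0.49],[0.47,-0.09,0,0,0,0.49],[0.47,-0.09,0,0,0,0.49],[0.47,-0.09,0,0,0,0.49],[0.47,-0.09,0,0,0,0.49],[0.47,-0.09,0,0,0,0.49],[0.47,-0.09,0,0,0,0.49]]'
python3 -c "
from h import *
c=wr(2000);status()"
```

```text
clock: 30.98
position: [0.4366, -0.2251, 0.0211]
ee_rot: [3.024, 0.849, -0.001]
force: [-2.6, -1.6, 2.2]
width: 0.602
gripper_force: 1.1
clock: 31.57
position: [0.4904, -0.1852, 0.021]
ee_rot: [3.104, 0.482, -0.001]
force: [-1.3, -0.4, 0.9]
width: 0.6
gripper_force: 1.1
wrist [283. 153.] 30852 [ 0.5484 -0.1686] [ 0.5449 -0.1698] [0.088 0.089] 17.7
wrist [367. 328.] 2423 [ 0.4665 -0.2479] [ 0.4638 -0.2367] [0.007 0.183] 17.7
t 31.62 p [ 0.4927 -0.1839  0.0211] yaw of tool x 17.62 z [ 0.001  0.    -1.   ] F [ 2.5  0.6 -0.2]
```

```bash
python3 -m handwheel '[[0.47,-0.09,0,0,0,0.49],[0.47,-0.09,0,0,0,0.49],[0.47,-0.09,0,0,0,0.49],[0.47,-0.09,0,0,0,0.49],[0.47,-0.09,0,0,0,0.49],[0.47,-0.09,0,0,0,0.49],[0.47,-0.09,0,0,0,0.49],[0.47,-0.09,0,0,0,0.49]]'
python3 -m handwheel '[[0.47,-0.09,0,0,0,0.49],[0.5,0,0,0,0,0],[0.5,0,0,0,0,0],[0.5,0,0,0,0,0],[0.3,0,0,0,0,0],[0,0,0,0,0,0]]'
python3 -c "
from h import *
c=wr(2000);save(c,'w9.png');status()"
```

```text
clock: 32.28
position: [0.5611, -0.157, 0.0209]
ee_rot: [-3.141, -0.056, 0.002]
force: [-1.9, -0.8, 1.9]
width: 0.599
gripper_force: 1.0
clock: 32.78
position: [0.6082, -0.1547, 0.0208]
ee_rot: [3.141, 0.006, 0.002]
force: [-0.2, -0.6, -0.4]
width: 0.599
gripper_force: 0.0
wrist [283. 153.] 30899 [ 0.6688 -0.1563] [ 0.6653 -0.1564] [0.088 0.088] 0.2
t 32.83 p [ 0.6074 -0.1547  0.0207] yaw of tool x 0.19 z [ 0.001 -0.    -1.   ] F [ 0.8  0.2 -0.9]
```

View pics/w9.png

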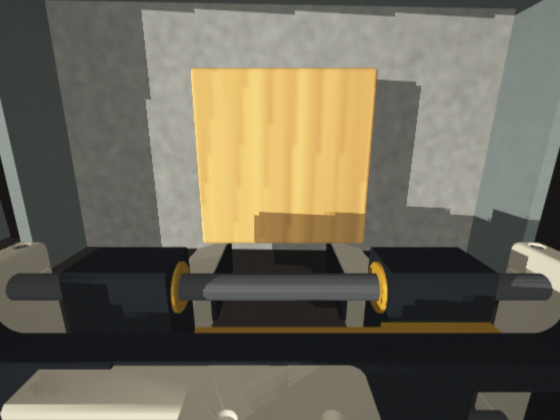

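The square (285,155) is square-on inside its tray. One more 14 mm nudge, then back off, rise and check everything.

```bash
python3 -m handwheel '[[0.3,0,0,0,0,0],[0.3,0,0,0,0,0],[0.2,0,0,0,0,0],[0,0,0,0,0,0],[-0.8,0,0,0,0,0],[-1,0,0,0,0,0],[-1,0,0,0,0,0],[-1,0,-0.5,0,0,0]]'
python3 -m handwheel '[[-1,0,-1,0,0,0],[-1,0,-1,0,0,0],[-1,0,-1,0,0,0],[-1,0,-1,0,0,0],[-1,0,-1,0,0,0],[-1,0,-1,0,0,0],[0,0,-1,0,0,0],[0,0,-1,0,0,0]]'
python3 -c "
from h import *
status()
c=get_image('top')
for w in wood(c,150): print(*w)
a=c['image'][80:260,110:430];cv2.imwrite('pics/end.png',cv2.resize(a,None,fx=2.5,fy=2.5,interpolation=cv2.INTER_CUBIC)[:,:,::-1])"
```

```text
clock: 33.5
position: [0.5451, -0.1542, 0.0295]
ee_rot: [-3.141, -0.004, 0.003]
force: [-0.9, 0.1, 0.2]
width: 0.602
gripper_force: 0.0
clock: 34.17
position: [0.4256, -0.1549, 0.192]
ee_rot: [-3.141, -0.002, -0.001]
force: [-0.1, 0.0, 0.6]
width: 0.6
gripper_force: 0.0
t 34.17 p [ 0.4256 -0.1549  0.192 ] yaw of tool x 0.08 z [ 0.  0. -1.] F [-0.1  0.   0.6]
[303. 104.] 455 [ 0.8012 -0.1597] [ 0.8017 -0.16  ] [0.072 0.078] 88.7
[215. 105.] 392 [0.805  0.1582] [0.8053 0.159 ] [0.076 0.078] 88.7
[235. 136.] 620 [0.6878 0.087 ] [0.6892 0.0883] [0.097 0.099] 88.7
[303. 137.] 693 [ 0.678 -0.158] [ 0.6781 -0.1567] [0.093 0.095] 88.7
[200. 140.] 625 [0.6755 0.213 ] [0.6756 0.2136] [0.097 0.095] 88.7
[416. 171.] 643 [ 0.5449 -0.5543] [ 0.5465 -0.5542] [0.033 0.252] 89.3
[397. 232.] 660 [ 0.3307 -0.4761] [ 0.331  -0.4765] [0.115 0.071] 12.7
```

View pics/end.png

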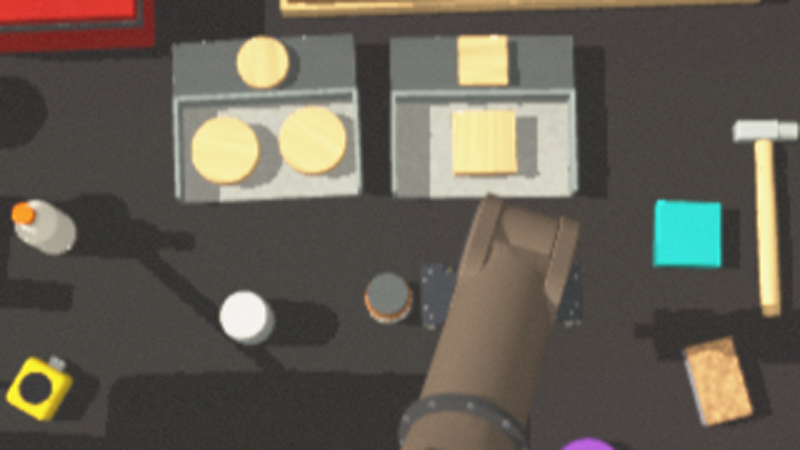

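The two discs, (225,150) and (313,140), and the square (484,142) all lie wholly inside the right trays. The tin, jar and everything else are where they were.

```bash
python3 -c "
from h import *
print(sign_off())"
```

```text
the job is handed in; nothing more can be done
None
```

Job handed in at about 34 s: both round blanks are in the round tray and the square one is in the square tray, each wholly inside, and the last camera picture showed the tin, jar and other things in view where they were.

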